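# Run a fingertip along a curved row of vial caps to seat them

### The arm

A 6-joint arm with a two-finger parallel gripper is mounted at the origin on a cart in front of the work surface, level with it; the furniture and walls round the work are solid. World frame = base frame: x ahead of the robot, y to its left, z up, the work surface at z = 0. Lengths are in m, angles in rad, forces in N, time in s.
With the tool pointing down it reaches from about 0.3 to 0.875 m from the base axis. Payload 6.4 kg.
Tool frame: the origin (TCP) lies between the finger pads; the fingertips stand 25 mm ahead of it and the grasp point (between the pads) lies 6 mm ahead of it; z points along the fingers, y is the line along which they close (so a half turn about z gives the same grasp; the last joint's range is limited). The gripper opens to 85 mm and grips with 20 to 120 N. Pads are 22 mm wide; open, the fingers measure 114 mm over their backs; the gripper's body (76 mm by 85 mm) begins 54 mm behind the grasp point. The pads swing forward as they close: fully open they stand 13 mm farther back than shut.
Start: joints at [1.063, 0.181, 1.607, -0, 1.354, -0.206], TCP at [0.171, 0.549, 0.256] pointing down, gripper open.
Joint ranges: [-2.99, 2.99], [-0.89, 2.07], [0.3, 2.58], [-1.14, 4.28], [0, 2.63], [-3.12, 3.12]. Speed limits (rad/s): [2.57, 2.57, 3.01, 3.14, 3.14, 3.14].

### API

Orientations are given as a unit quaternion [w, x, y, z].
In Python, from bench import ctrl gives the robot as it stands.
- The arm moves only by the tool servo_tool, never from a script. Its argument "series" is text: rows parted by semicolons, each of 7 numbers parted by spaces: the gripper command: -1 is fully open, 1 is shut, values between are in proportion, then the shift along the tool's x, y, z in m, then the turn, a rotation vector about the tool's x, y, z in degrees. A call has 1 to 12 rows; each row is the pose to reach, as a shift and turn from the pose commanded when the call began, along the tool's axes at that moment; what a row does not reach only later rows make up. A row lasts 1/12 s, in which the tool goes at most 41.7 mm and 7.16 degrees, less where a joint would pass 70% of its speed; a pose out of reach is approached as far as the arm can. A call with a gripper value outside its range is refused whole. The fingers move at their own pace and stop on an object; the grip force is fixed at half the most. Time passes only in rows, so rows that repeat a pose let the fingers close. It gives the time, the measured TCP pose, the force, the opening and the grip force at its end, in the units of the state.
- ctrl.get_obs(): the state, without advancing time (a new reading comes with each control period).
- ctrl.camera(name): name is "scene" or "top" or "wrist"; returns a dict with "img" (420x560x3 uint8, red, green, blue), "z_map" (420x560 float32, m along the optical axis (not along the pixel's ray), 0 where there is no reading), "fovy" (degrees; the focal length in pixels is half the picture's height over the tangent of half this angle, whatever the lens; pixels are square), "cx", "cy" (the principal point, pixels), "extrinsics" (4x4, takes a point from camera to world coordinates); the wrist camera has in their place "T_tool_cam" (4x4, takes a point from camera to tool coordinates, whose origin is the TCP and whose axes are the flange's). Camera axes: x right, y down, z forward; pixel columns grow to the right and rows downward; lengths in m; the calibration is good to about 2 mm. A picture is of the moment at which its call begins: read the wrist's pose just before it.
- ctrl.hand_in(): hands the job in; it is judged then, once.
The state is a dict: "time_s": time; "q": joint angles; "dq": joint speeds; "joint_efforts": joint torques, N m; "eef_pos": TCP position; "eef_rot": TCP orientation; "wrist_force": force on the tool from outside, world axes, zero at the start; "torque": the same for the moment, N m; "opening": opening from 0.0 (shut) to 1.0 (fully open); "grasp_force": force on a finger pad.
Only numpy, scipy, OpenCV 4.12 (cv2) and the standard library are available. Lean on these libraries where they do the work, as an engineer would, in place of code of your own. Each camera call takes 0.05 s, during which the arm holds its last target. There are 200 camera calls.

### The job

With the fingertips, follow the curved row of vial caps from the red cap to the yellow one and press each cap gently down until it is fully home, one after the other in the order of the row. Between the first cap and the last keep the fingertips down at the row, never more than about 4 cm above the caps. Nothing is picked up: leave the tray standing where it is, and do not disturb the beaker, marker, timer, bottle and carton around it.

Things in the scene. Friction and masses are not known exactly. Their poses are not given: they have to be found in the camera images.
- tray: Loose curved tray, 0.96 kg, non-slip foot, blue lower and aluminium upper deck (37 mm high), 210 x 46 mm, on the bench, with six amber vials in one curved row: radius 150 mm, 32 mm apart, arc centre towards the tray's -x. Origin on the bench, 10 mm to the hollow side (-x) of the row's middle; x to the bulging side (away from the robot at yaw 0), y along the row towards the red cap.
- cap_1_top (a point): Middle of the domed top of snap cap 1 (red, the first of the row (+y end of the tray)). Cap 26 mm across, slippery, 9 mm high with sloping sides; its top is 62.5 mm above the bench when the cap stands fully up, 57 mm when fully home; the point moves with the cap.
- cap_2_top (a point): Middle of the domed top of snap cap 2 (white, number 2 counted from the red one). Cap 26 mm across, slippery, 9 mm high with sloping sides; its top is 62.5 mm above the bench when the cap stands fully up, 57 mm when fully home; the point moves with the cap.
- cap_3_top (a point): Middle of the domed top of snap cap 3 (white, number 3 counted from the red one). Cap 26 mm across, slippery, 9 mm high with sloping sides; its top is 62.5 mm above the bench when the cap stands fully up, 57 mm when fully home; the point moves with the cap.
- cap_4_top (a point): Middle of the domed top of snap cap 4 (white, number 4 counted from the red one). Cap 26 mm across, slippery, 9 mm high with sloping sides; its top is 62.5 mm above the bench when the cap stands fully up, 57 mm when fully home; the point moves with the cap.
- cap_5_top (a point): Middle of the domed top of snap cap 5 (white, number 5 counted from the red one). Cap 26 mm across, slippery, 9 mm high with sloping sides; its top is 62.5 mm above the bench when the cap stands fully up, 57 mm when fully home; the point moves with the cap.
- cap_6_top (a point): Middle of the domed top of snap cap 6 (yellow, the last of the row). Cap 26 mm across, slippery, 9 mm high with sloping sides; its top is 62.5 mm above the bench when the cap stands fully up, 57 mm when fully home; the point moves with the cap.
- cap_1 (a joint): How far cap 1 is pressed down (m): 0 = standing fully up with a 5.5 mm gap under its rim, 0.0055 = fully home, rim on the vial's collar. It moves straight down against about 3 N and stays where it is left (starts at 0 to 0.0015).
- cap_2 (a joint): How far cap 2 is pressed down (m): 0 = standing fully up with a 5.5 mm gap under its rim, 0.0055 = fully home, rim on the vial's collar. It moves straight down against about 3 N and stays where it is left (starts at 0 to 0.0015).
- cap_3 (a joint): How far cap 3 is pressed down (m): 0 = standing fully up with a 5.5 mm gap under its rim, 0.0055 = fully home, rim on the vial's collar. It moves straight down against about 3 N and stays where it is left (starts at 0 to 0.0015).
- cap_4 (a joint): How far cap 4 is pressed down (m): 0 = standing fully up with a 5.5 mm gap under its rim, 0.0055 = fully home, rim on the vial's collar. It moves straight down against about 3 N and stays where it is left (starts at 0 to 0.0015).
- cap_5 (a joint): How far cap 5 is pressed down (m): 0 = standing fully up with a 5.5 mm gap under its rim, 0.0055 = fully home, rim on the vial's collar. It moves straight down against about 3 N and stays where it is left (starts at 0 to 0.0015).
- cap_6 (a joint): How far cap 6 is pressed down (m): 0 = standing fully up with a 5.5 mm gap under its rim, 0.0055 = fully home, rim on the vial's collar. It moves straight down against about 3 N and stays where it is left (starts at 0 to 0.0015).
- beaker: Small clear glass beaker, 46 mm across, 59 mm high, loose, on the hollow side of the tray. Origin: centre of its underside.
- marker: White marker pen with blue cap, 128 mm long, 16 mm thick, lying loose behind the bulging side of the tray, along its own y. Origin: middle of its underside.
- timer: White kitchen-type timer with black dial, 63x68x57 mm, loose, on the left of the bench. Beyond it (x over 0.42, y over 0.40) stands the fixed autosampler, tall and solid: keep the arm clear of it. Origin: centre of its underside.
- brown_bottle: Brown bottle with blue screw cap, 55 mm across, 106 mm high, loose, on the right of the bench. Origin: centre of its underside.
- carton: Green and white carton, 57x101x53 mm, loose, on the right near edge. Origin: centre of its underside.

How it is judged:
By the outcome, as a careful person would: the job done as asked, in the order asked, and still so for the second after the job is handed in, with the robot touching nothing.
It also fails if it takes over 42 s, if anything falls off the work surface, if the arm or the gripper's body presses on something with over 40 N, if the wrist force passes 120 N, or if a joint passes its speed limit or range.

## Working session

There is one attempt and no reset: what is moved stays moved. The work goes in short steps, Python scripts to look and compute and a tool call to move; the robot and the scene stay as the last step left them, time stands still between calls to the robot, and variables do not carry over. Pictures are saved under pics/ and viewed, at most 10 in all, crops included, and the job is handed in when it is done.

Besides the shell and the picture viewer there is one more tool, called after "Call:" as name(argument=value, ...) on one line, values as JSON. servo_tool: Moves the arm, as the interface text tells. Its arguments: {"type":"object","properties":{"series":{"type":"string"}},"required":["series"]}

```bash
mkdir -p pics; cat > h.py <<'E'
import numpy as np, cv2
from bench import ctrl
from scipy.spatial.transform import Rotation as R
def rot(q): return R.from_quat([q[1],q[2],q[3],q[0]]).as_matrix()
def T_of(c,o=None):
    if 'extrinsics' in c: return np.array(c['extrinsics'])
    T=np.eye(4); T[:3,:3]=rot(o['eef_rot']); T[:3,3]=o['eef_pos']; return T@np.array(c['T_tool_cam'])
def pts(c,T):
    h,w=c['z_map'].shape; f=h/2/np.tan(np.radians(c['fovy'])/2)
    v,u=np.mgrid[:h,:w]; z=c['z_map']
    P=np.stack([(u-c['cx'])/f*z,(v-c['cy'])/f*z,z],-1)
    return P@T[:3,:3].T+T[:3,3]
def proj(c,T,p):
    h=c['z_map'].shape[0]; f=h/2/np.tan(np.radians(c['fovy'])/2)
    q=np.linalg.inv(T)@np.append(p,1); return q[0]/q[2]*f+c['cx'],q[1]/q[2]*f+c['cy']
E
python3 - <<'E'
from h import *
o=ctrl.get_obs(); print({k:np.round(v,3) for k,v in o.items()}); print(np.round(rot(o['eef_rot']),3))
a=ctrl.camera('top'); b=ctrl.camera('scene')
np.savez('top.npz',**a); np.savez('scene.npz',**b)
for n,c in(('top',a),('scene',b)):
    print(n,c['fovy'],c['cx'],c['cy'],np.round(c['extrinsics'],3))
    cv2.imwrite(f'pics/{n}0.png',cv2.resize(c['img'][...,::-1],(800,600)))
P=pts(a,T_of(a)); hsv=cv2.cvtColor(a['img'],cv2.COLOR_RGB2HSV)
m=((P[...,2]>.052)&(P[...,2]<.07)&(a['z_map']>0)).astype(np.uint8)
n,l,s,ce=cv2.connectedComponentsWithStats(m)
for i in range(1,n):
    if s[i,4]>15: print(s[i],ce[i].round(1),P[l==i].mean(0).round(4),a['img'][l==i].mean(0).round())
E
```

```text
{'time_s': np.float64(0.0), 'q': array([ 1.063,  0.182,  1.608, -0.   ,  1.354, -0.206]), 'dq': array([ 0.   ,  0.   ,  0.002, -0.   , -0.004,  0.002]), 'joint_efforts': array([ 1.0000e-03, -4.4487e+01, -3.5134e+01, -0.0000e+00,  9.0000e-03,
       -0.0000e+00]), 'eef_pos': array([0.171, 0.549, 0.255]), 'eef_rot': array([-0.   ,  0.15 ,  0.989, -0.001]), 'wrist_force': array([ 0.012,  1.436, -0.208]), 'torque': array([-0.012,  0.062, -0.009]), 'grasp_force': np.float64(0.0), 'opening': np.float64(1.002)}
[[-0.955  0.297 -0.001]
 [ 0.297  0.955 -0.002]
 [ 0.    -0.002 -1.   ]]
top 43.15317927819983 281.26497959984954 205.05728789486633 [[-0.031 -0.989  0.143  0.347]
 [-0.999  0.032  0.006 -0.048]
 [-0.011 -0.143 -0.99   1.352]
 [ 0.     0.     0.     1.   ]]
scene 48.39667895364152 275.9259744980717 212.67640846750618 [[-0.97  -0.147  0.194  0.274]
 [-0.243  0.574 -0.782  0.928]
 [ 0.003 -0.805 -0.593  0.793]
 [ 0.     0.     0.     1.   ]]
[340  17 104   8 341] [390.7  20.1] [ 1.0062 -0.337   0.0609] [102.  99.  96.]
[311  37  16   6  29] [318.6  40.4] [ 0.954  -0.1483  0.0681] [131.
[... 2286 characters left out ...]
251. 252.]
[403 241   9   7  27] [406.8 244.2] [ 0.4283 -0.3429  0.0536] [246. 247. 248.]
[411 243   6  11  19] [413.5 247.8] [ 0.419  -0.3585  0.0535] [248. 249. 251.]
[426 243   9   8  22] [429.7 247. ] [ 0.4195 -0.3978  0.054 ] [243. 244. 244.]
[ 23 245  68  21 151] [ 65.3 260.5] [0.4144 0.4887 0.0611] [112. 105.  96.]
[400 246  10   9  23] [403.6 251. ] [ 0.412  -0.3339  0.054 ] [245. 246. 247.]
[  8 264  14   3  26] [ 14.4 264.6] [0.4085 0.6127 0.0611] [118. 111. 102.]
[257 400  25   6  53] [269.5 402.2] [0.0702 0.0018 0.0613] [40. 48. 53.]
[285 405  25  15  52] [296.6 413.2] [ 0.0438 -0.0605  0.0607] [43. 51. 56.]
[243 406  11  14  24] [248.2 411.9] [0.0499 0.052  0.0608] [46. 56. 61.]
```

View pics/top0.png

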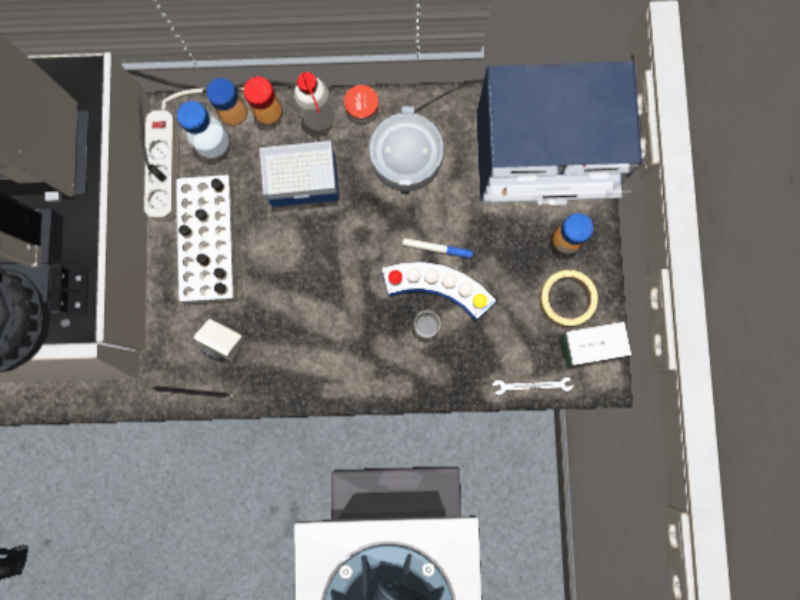

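View pics/scene0.png

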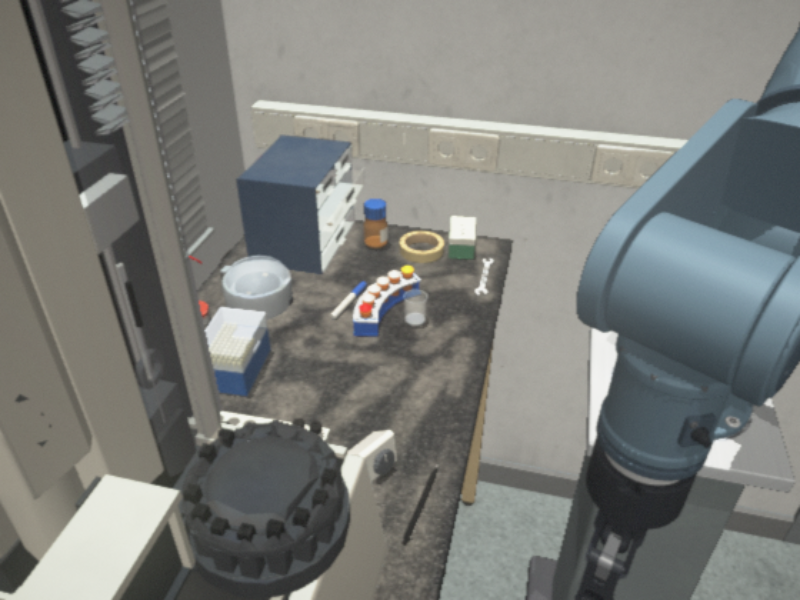

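```bash
cat > m.py <<'E'
from h import *
from scipy.optimize import least_squares
caps=np.array([[.5629,-.0289],[.5673,-.0607],[.5638,-.0921],[.5541,-.1226],[.5376,-.1496],[.5163,-.1738]])
k=(2.5-np.arange(6))*2*np.arcsin(16/150)
def model(p): # row middle x,y,yaw
    a=p[2]+k; return np.c_[p[0]-.15*np.cos(p[2])+.15*np.cos(a),p[1]-.15*np.sin(p[2])+.15*np.sin(a)]
def fit(c): return least_squares(lambda p:(model(p)-c).ravel(),[.56,-.1,-.3])
E
python3 - <<'E'
from m import *
r=fit(caps); print(r.x, np.degrees(r.x[2])); print((model(r.x)-caps).round(4)); print(model(r.x).round(4))
c=dict(np.load('scene.npz')); P=pts(c,T_of(c))
# scene view: caps component by height and proximity
m=((P[...,2]>.05)&(P[...,2]<.07)&(np.linalg.norm(P[...,:2]-[.55,-.1],axis=-1)<.12)).astype(np.uint8)
n,l,s,ce=cv2.connectedComponentsWithStats(m)
for i in range(1,n):
    if s[i,4]>15: print(ce[i].round(1),s[i,4],P[l==i].mean(0).round(4),P[l==i].max(0).round(4),P[l==i].min(0).round(4),c['img'][l==i].mean(0).round())
E
```

```text
[ 0.55965805 -0.10764163 -0.31369183] -17.973217891095125
[[ 0.0004  0.0004]
 [-0.0003  0.0004]
 [-0.     -0.0001]
 [-0.0002  0.    ]
 [ 0.0002 -0.0006]
 [-0.0001 -0.0001]]
[[ 0.5633 -0.0285]
 [ 0.567  -0.0603]
 [ 0.5638 -0.0922]
 [ 0.5539 -0.1226]
 [ 0.5378 -0.1502]
 [ 0.5162 -0.1739]]
[284.4 188. ] 37 [ 0.5212 -0.1662  0.0553] [ 0.5351 -0.156   0.0603] [ 0.5111 -0.1813  0.0505] [236. 228.  86.]
[275.1 191.2] 36 [ 0.5429 -0.1434  0.0553] [ 0.554  -0.1348  0.0607] [ 0.5313 -0.1534  0.0501] [232. 229. 221.]
[267.2 195.9] 38 [ 0.5588 -0.1156  0.055 ] [ 0.571  -0.1046  0.0599] [ 0.5482 -0.1272  0.0514] [234. 231. 223.]
[259.  204.7] 86 [ 0.5695 -0.0694  0.0549] [ 0.5826 -0.0442  0.0611] [ 0.5586 -0.1005  0.0501] [237. 233. 225.]
[290.1 207.1] 72 [ 0.4852 -0.0807  0.0538] [ 0.5073 -0.0564  0.0589] [ 0.4636 -0.1022  0.0501] [133. 139. 147.]
[254.9 214.7] 41 [ 0.5674 -0.0219  0.0553] [ 0.578  -0.0125  0.0624] [ 0.5572 -0.034   0.0514] [238.  89.  81.]
```

The top picture shows the row curving from the red cap at (395,278) to the yellow one at (480,300). The marker lies behind it at (437,247) and the beaker in front at (427,323). The cap fit to the tray's arc has a residual under 1 mm, and the scene view agrees.

Call:
servo_tool(series="1 -0.546 -0.435 0 0 0 60;1 -0.546 -0.435 0 0 0 60;1 -0.546 -0.435 0 0 0 60;1 -0.546 -0.435 0 0 0 60;1 -0.546 -0.435 0 0 0 60;1 -0.546 -0.435 0 0 0 60;1 -0.546 -0.435 0 0 0 60;1 -0.546 -0.435 0 0 0 60;1 -0.546 -0.435 0 0 0 60;1 -0.546 -0.435 0 0 0 60;1 -0.546 -0.435 0 0 0 60;1 -0.546 -0.435 0 0 0 60")

```text
time_s: 1.1
eef_pos: [0.4522, 0.1333, 0.2562]
eef_rot: [-0.0, 0.625, 0.781, 0.0]
wrist_force: [1.3, 1.2, 0.6]
opening: 0.001
grasp_force: 0.0
```

```bash
cat >> m.py <<'E'
def go(i,tip,r,off=0):
    """tool-frame move for cap i (1..6), tip height"""
    o=ctrl.get_obs(); M=rot(o['eef_rot']); p=np.array(o['eef_pos'])
    C=model(r)[i-1]; a=r[2]+k[i-1]
    d=np.array([C[0],C[1],tip+.025])-p
    y=np.array([np.cos(a),np.sin(a),0]); y=y if y@M[:,1]>0 else -y
    G=np.c_[np.cross(y,[0,0,-1]),y,[0,0,-1]]
    print('t',o['time_s'],'p',p.round(4),'F',np.round(o['wrist_force'],1),'open',o['opening'].round(3))
    print('cap',i,'shift',(M.T@d).round(4),'turn',np.degrees(R.from_matrix(M.T@G).as_rotvec()).round(2))
X=np.array([.5597,-.1076,-.3137])
E
python3 -c "
from m import *
go(1,.11,X)"
```

```text
Traceback (most recent call last):
  File "m.py", line 15, in go
    print('t',o['time_s'],'p',p.round(4),'F',np.round(o['wrist_force'],1),'open',o['opening'].round(3))
                                                                                 ^^^^^^^^^^^^^^^^^^
AttributeError: 'float' object has no attribute 'round'
```

```bash
sed -i "s/o\['opening'\].round(3)/round(o['opening'],3)/" m.py
python3 -c "
from m import *
go(1,.11,X)"
```

```text
t 1.1 p [0.4522 0.1333 0.2562] F [1.3 1.2 0.6] open 0.001
cap 1 shift [-0.1823  0.0729  0.1212] turn [-0.   -0.01  0.05]
```

Call:
servo_tool(series="1 -0.182 0.073 0 0 0 0;1 -0.182 0.073 0.03 0 0 0;1 -0.182 0.073 0.06 0 0 0;1 -0.182 0.073 0.09 0 0 0;1 -0.182 0.073 0.12 0 0 0;1 -0.182 0.073 0.12 0 0 0;1 -0.182 0.073 0.12 0 0 0;1 -0.182 0.073 0.12 0 0 0;1 -0.182 0.073 0.12 0 0 0;1 -0.182 0.073 0.12 0 0 0;1 -0.182 0.073 0.12 0 0 0")

```text
time_s: 2.02
eef_pos: [0.5639, -0.0255, 0.1388]
eef_rot: [0.002, 0.624, 0.781, 0.001]
wrist_force: [-0.1, 0.9, -0.5]
opening: -0.0
grasp_force: 0.0
```

```bash
python3 -c "
from m import *
go(1,.09,X)
o=ctrl.get_obs(); c=ctrl.camera('wrist'); T=T_of(c,o); P=pts(c,T)
for i,q in enumerate(model(X)): print(i+1,np.round(proj(c,T,[*q,.058]),1))
tip=proj(c,T,np.array(o['eef_pos'])+.025*rot(o['eef_rot'])[:,2]); print('tip',tip)
m=((P[...,2]>.050)&(P[...,2]<.07)&(c['z_map']>0)).astype(np.uint8)
n,l,s,ce=cv2.connectedComponentsWithStats(m)
for i in range(1,n):
    if s[i,4]>300: print(s[i],ce[i].round(1),P[l==i].mean(0).round(4),np.percentile(P[l==i][:,2],98).round(4),c['img'][l==i].mean(0).round())
cv2.imwrite('pics/w1.png',cv2.resize(c['img'][...,::-1],(800,600)))
"
```

```text
t 2.0167 p [ 0.5639 -0.0255  0.1388] F [-0.1  0.9 -0.5] open -0.0
cap 1 shift [-0.0028 -0.0013  0.0238] turn [0.21 0.11 0.15]
1 [283.5 233.5]
2 [278.4 277.2]
3 [264.2 315.4]
4 [242.4 347.5]
5 [214.5 373.1]
6 [181.7 392. ]
tip (np.float64(285.63466564354167), np.float64(273.75787222170624))
[ 271  214   39   38 1134] [289.7 232.8] [ 0.5671 -0.0269  0.0587] 0.0629 [226.  60.  56.]
[ 115  246   71   65 1657] [148.5 280.9] [ 0.4821 -0.0833  0.0567] 0.0607 [194. 192. 189.]
[ 489  252   71  153 3722] [521.  313.4] [ 0.7367 -0.0508  0.0603] 0.0685 [160. 162. 162.]
```

View pics/w1.png

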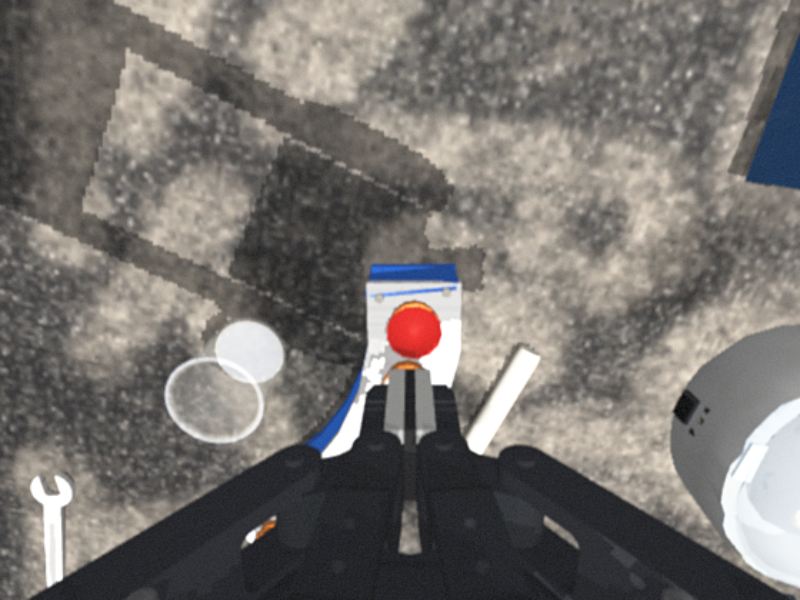

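The wrist view shows the red cap at (414,332) of 800×600, clear of the fingers, with the tip seam at u≈408. It puts the cap about 4 mm further in +x than the top camera does. I trust the close view and shift the row by (+3.3, +1.4) mm.

```bash
sed -i 's/^X=.*/X=np.array([.5630,-.1062,-.3137])/' m.py; python3 -c "
from m import *
go(1,.070,X)"
```

```text
t 2.0667 p [ 0.5638 -0.0255  0.1386] F [-0.8  0.8 -0.1] open -0.003
cap 1 shift [-0.0021  0.0023  0.0436] turn [0.2  0.1  0.14]
```

Call:
servo_tool(series="1 -0.002 0.002 0.02 0.2 0.1 0.1;1 -0.002 0.002 0.037 0.2 0.1 0.1;1 -0.002 0.002 0.042 0.2 0.1 0.1;1 -0.002 0.002 0.0435 0.2 0.1 0.1;1 -0.002 0.002 0.0435 0.2 0.1 0.1;1 -0.002 0.002 0.0435 0.2 0.1 0.1")

```text
time_s: 2.57
eef_pos: [0.5661, -0.0276, 0.0941]
eef_rot: [-0.001, 0.625, 0.781, -0.0]
wrist_force: [0.5, 0.7, 0.2]
opening: -0.004
grasp_force: 0.0
```

```bash
python3 -c "
from m import *
go(1,.057,X)"
```

```text
t 2.5667 p [ 0.5661 -0.0276  0.0941] F [0.5 0.7 0.2] open -0.004
cap 1 shift [0.0004 0.0008 0.0121] turn [-0.1  -0.05 -0.01]
```

Call:
servo_tool(series="1 0 0.001 0.004 0 0 0;1 0 0.001 0.006 0 0 0;1 0 0.001 0.007 0 0 0;1 0 0.001 0.008 0 0 0;1 0 0.001 0.009 0 0 0;1 0 0.001 0.009 0 0 0;1 0 0.001 0.009 0 0 0")

```text
time_s: 3.15
eef_pos: [0.5665, -0.0275, 0.084]
eef_rot: [-0.002, 0.625, 0.78, -0.001]
wrist_force: [0.4, -0.3, 1.2]
opening: 0.001
grasp_force: 1.1
```

Call:
servo_tool(series="1 0 0 0.001 0 0 0;1 0 0 0.0015 0 0 0;1 0 0 0.002 0 0 0;1 0 0 0.0025 0 0 0;1 0 0 0.0025 0 0 0")

```text
time_s: 3.57
eef_pos: [0.5665, -0.0275, 0.0814]
eef_rot: [-0.002, 0.625, 0.78, -0.001]
wrist_force: [1.2, -0.0, 3.6]
opening: 0.004
grasp_force: 1.7
```

Call:
servo_tool(series="1 0 0 0.0005 0 0 0;1 0 0 0.001 0 0 0;1 0 0 0.0015 0 0 0;1 0 0 0.0015 0 0 0")

```text
time_s: 3.9
eef_pos: [0.5667, -0.0275, 0.081]
eef_rot: [-0.001, 0.625, 0.781, -0.001]
wrist_force: [-2.6, 1.3, 12.0]
opening: 0.003
grasp_force: 5.9
```

```bash
python3 -c "
from m import *
go(2,.055,X)"
```

```text
t 3.9 p [ 0.5667 -0.0275  0.081 ] F [-2.6  1.3 12. ] open 0.003
cap 2 shift [-0.0314 -0.0034  0.001 ] turn [-0.17 -0.06 12.22]
```

Call:
servo_tool(series="1 0 0 -0.010 0 0 0;1 -0.002 0 -0.016 0 0 2;1 -0.014 -0.001 -0.016 0 0 6;1 -0.026 -0.003 -0.016 0 0 12;1 -0.0315 -0.0035 -0.016 0 0 12.2;1 -0.0315 -0.0035 -0.016 0 0 12.2;1 -0.0315 -0.0035 -0.012 0 0 12.2;1 -0.0315 -0.0035 -0.009 0 0 12.2")

```text
time_s: 4.57
eef_pos: [0.5694, -0.0585, 0.0882]
eef_rot: [-0.002, 0.704, 0.71, -0.001]
wrist_force: [0.7, 0.3, -0.2]
opening: -0.0
grasp_force: 0.0
```

```bash
python3 -c "
from m import *
go(2,.055,X)
o=ctrl.get_obs(); c=ctrl.camera('wrist'); T=T_of(c,o); P=pts(c,T)
for i,q in enumerate(model(X)[:2]): print(i+1,np.round(proj(c,T,[*q,.058]),1))
m=((P[...,2]>.050)&(P[...,2]<.07)&(c['z_map']>0)).astype(np.uint8)
n,l,s,ce=cv2.connectedComponentsWithStats(m)
for i in range(1,n):
    if s[i,4]>300: print(s[i],ce[i].round(1),P[l==i].mean(0).round(4),np.percentile(P[l==i][:,2],98).round(4),c['img'][l==i].mean(0).round())
cv2.imwrite('pics/w2.png',cv2.resize(c['img'][140:350,140:420,::-1],(800,600)))
"
```

```text
t 4.5667 p [ 0.5694 -0.0585  0.0882] F [ 0.7  0.3 -0.2] open -0.0
cap 2 shift [-0.0004  0.001   0.0082] turn [-0.25 -0.08  0.12]
1 [280.9 208.8]
2 [287.9 269.4]
[ 257  181   53   51 2022] [282.9 206.5] [ 0.5676 -0.0272  0.0543] 0.0583 [222.  54.  50.]
[265 244  51  27 652] [291.2 256.5] [ 0.5719 -0.052   0.0575] 0.0696 [213. 203. 193.]
[  74  262   93   82 3024] [117.7 306.4] [ 0.4814 -0.0829  0.0564] 0.0606 [181. 179. 175.]
```

View pics/w2.png

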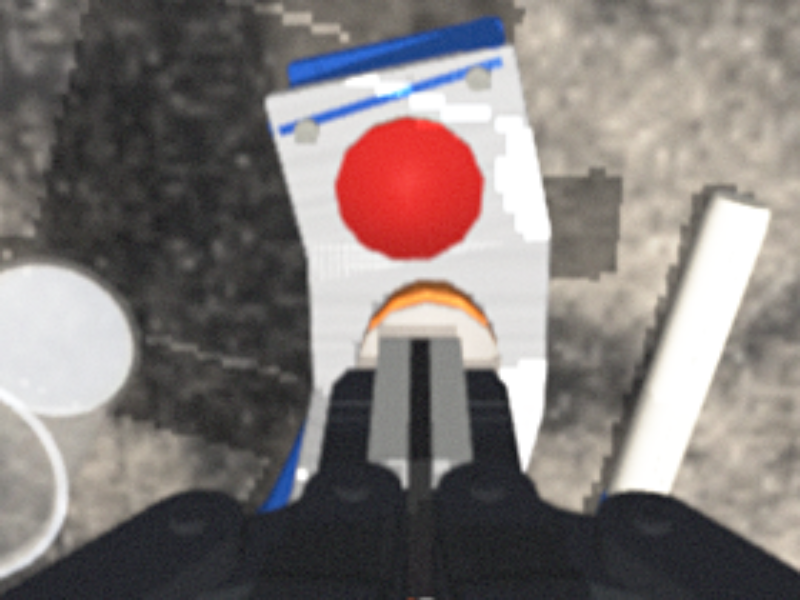

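The wrist crop shows the red cap at (410,190) seated with no amber gap left. Its top dropped 4.5 mm. The tips stand over white cap 2, whose gap still shows at (430,295).

Call:
servo_tool(series="1 0 0.001 0.002 0 0 0;1 0 0.001 0.004 0 0 0;1 0 0.001 0.005 0 0 0;1 0 0.001 0.006 0 0 0;1 0 0.001 0.007 0 0 0;1 0 0.001 0.008 0 0 0;1 0 0.001 0.008 0 0 0")

```text
time_s: 5.2
eef_pos: [0.5712, -0.0589, 0.0813]
eef_rot: [-0.001, 0.705, 0.71, -0.001]
wrist_force: [2.6, 0.2, 5.1]
opening: -0.001
grasp_force: 2.6
```

```bash
python3 -c "
from m import *
go(3,.055,X)"
```

```text
t 5.2 p [ 0.5712 -0.0589  0.0813] F [2.6 0.2 5.1] open -0.001
cap 3 shift [-0.0318 -0.0043  0.0012] turn [-0.15 -0.03 12.26]
```

Just at home; press a little more to be sure.

Call:
servo_tool(series="1 0 -0.0005 0.0005 0 0 0;1 0 -0.0005 0.001 0 0 0;1 0 -0.0005 0.001 0 0 0")

```text
time_s: 5.45
eef_pos: [0.5715, -0.0591, 0.0811]
eef_rot: [-0.0, 0.705, 0.71, -0.0]
wrist_force: [0.2, 1.5, 9.1]
opening: -0.002
grasp_force: 4.1
```

```bash
python3 -c "
from m import *
go(3,.055,X)"
```

```text
t 5.45 p [ 0.5715 -0.0591  0.0811] F [0.2 1.5 9.1] open -0.002
cap 3 shift [-0.0316 -0.0046  0.0011] turn [-0.05 -0.02 12.26]
```

Call:
servo_tool(series="1 0 0 -0.010 0 0 0;1 -0.002 0 -0.016 0 0 2;1 -0.014 -0.001 -0.016 0 0 6;1 -0.026 -0.003 -0.016 0 0 12;1 -0.0315 -0.0045 -0.016 0 0 12.2;1 -0.0315 -0.0045 -0.016 0 0 12.2;1 -0.0315 -0.0045 -0.012 0 0 12.2;1 -0.0315 -0.0045 -0.009 0 0 12.2;1 -0.0315 -0.0045 -0.009 0 0 12.2")

```text
time_s: 6.2
eef_pos: [0.5653, -0.0897, 0.0877]
eef_rot: [-0.002, 0.775, 0.631, -0.002]
wrist_force: [-1.1, 0.3, -0.8]
opening: 0.002
grasp_force: 0.0
```

```bash
cat >> m.py <<'E'
def look(f=None):
    o=ctrl.get_obs(); c=ctrl.camera('wrist'); T=T_of(c,o); P=pts(c,T)
    m=((P[...,2]>.050)&(P[...,2]<.07)&(c['z_map']>0)).astype(np.uint8)
    n,l,s,ce=cv2.connectedComponentsWithStats(m)
    for i in range(1,n):
        if s[i,4]>500: print(s[i],P[l==i].mean(0).round(4),np.percentile(P[l==i][:,2],98).round(4),c['img'][l==i].mean(0).round())
    if f: cv2.imwrite(f,cv2.resize(c['img'][...,::-1],(800,600)))
E
python3 -c "
from m import *
go(3,.055,X); print(model(X).round(4)[:3]); look()"
```

```text
t 6.2 p [ 0.5653 -0.0897  0.0877] F [-1.1  0.3 -0.8] open 0.002
cap 3 shift [-0.0006  0.002   0.0076] turn [-0.33 -0.03  0.15]
[[ 0.5667 -0.0271]
 [ 0.5703 -0.0589]
 [ 0.5671 -0.0907]]
[ 237  117   56   56 2422] [ 0.5678 -0.028   0.0543] 0.0583 [217.  55.  51.]
[ 260  182   53   51 2035] [ 0.5715 -0.059   0.0543] 0.0584 [221. 213. 204.]
[  77  238   95   86 3097] [ 0.4806 -0.0823  0.0566] 0.0607 [171. 169. 167.]
[268 244  51  30 664] [ 0.5712 -0.0841  0.058 ] 0.0696 [201. 191. 181.]
```

Call:
servo_tool(series="1 0 0.002 0.002 0 0 0;1 0 0.002 0.004 0 0 0;1 0 0.002 0.005 0 0 0;1 0 0.002 0.006 0 0 0;1 0 0.002 0.007 0 0 0;1 0 0.002 0.008 0 0 0;1 0 0.002 0.009 0 0 0;1 0 0.002 0.009 0 0 0")

```text
time_s: 6.92
eef_pos: [0.5685, -0.0909, 0.081]
eef_rot: [-0.001, 0.776, 0.631, -0.001]
wrist_force: [-2.6, 2.3, 10.4]
opening: 0.0
grasp_force: 5.8
```

```bash
python3 -c "
from m import *
go(4,.055,X)"
```

```text
t 6.9167 p [ 0.5685 -0.0909  0.081 ] F [-2.6  2.3 10.4] open 0.0
cap 4 shift [-0.032  -0.0049  0.001 ] turn [-0.16 -0.   12.31]
```

Call:
servo_tool(series="1 0 0 -0.010 0 0 0;1 -0.002 0 -0.016 0 0 2;1 -0.014 -0.001 -0.016 0 0 6;1 -0.026 -0.003 -0.016 0 0 12;1 -0.032 -0.004 -0.016 0 0 12.3;1 -0.032 -0.004 -0.016 0 0 12.3;1 -0.032 -0.004 -0.012 0 0 12.3;1 -0.032 -0.004 -0.009 0 0 12.3;1 -0.032 -0.004 -0.009 0 0 12.3")

```text
time_s: 7.67
eef_pos: [0.5569, -0.1207, 0.0877]
eef_rot: [-0.002, 0.839, 0.545, -0.002]
wrist_force: [0.1, 0.7, 0.1]
opening: 0.001
grasp_force: 0.0
```

```bash
python3 -c "
from m import *
go(4,.055,X); look()"
```

```text
t 7.6667 p [ 0.5569 -0.1207  0.0877] F [0.1 0.7 0.1] open 0.001
cap 4 shift [-0.0003  0.0005  0.0077] turn [-0.32  0.03  0.1 ]
[ 193   47   60   63 2895] [ 0.5681 -0.0289  0.0544] 0.0584 [227.  51.  47.]
[ 234  115   56   56 2443] [ 0.5717 -0.0599  0.0544] 0.0585 [201. 196. 188.]
[ 258  180   53   51 2048] [ 0.5688 -0.0909  0.0543] 0.0584 [171. 163. 155.]
[  68  212   99   88 3216] [ 0.4803 -0.0813  0.0568] 0.0608 [130. 128. 126.]
[266 244  51  28 709] [ 0.5626 -0.1154  0.0581] 0.0695 [143. 134. 126.]
```

Call:
servo_tool(series="1 0 0.0015 0.002 0 0 0;1 0 0.0015 0.004 0 0 0;1 0 0.0015 0.005 0 0 0;1 0 0.0015 0.006 0 0 0;1 0 0.0015 0.007 0 0 0;1 0 0.0015 0.008 0 0 0;1 0 0.0015 0.009 0 0 0;1 0 0.0015 0.009 0 0 0")

```text
time_s: 8.38
eef_pos: [0.5595, -0.122, 0.081]
eef_rot: [-0.001, 0.839, 0.544, -0.001]
wrist_force: [-1.5, 2.1, 11.8]
opening: -0.002
grasp_force: 5.2
```

```bash
python3 -c "
from m import *
go(5,.055,X)"
```

```text
t 8.3833 p [ 0.5595 -0.122   0.081 ] F [-1.5  2.1 11.8] open -0.002
cap 5 shift [-0.0319 -0.0058  0.001 ] turn [-0.15  0.04 12.26]
```

Call:
servo_tool(series="1 0 0 -0.010 0 0 0;1 -0.002 0 -0.016 0 0 2;1 -0.014 -0.001 -0.016 0 0 6;1 -0.026 -0.003 -0.016 0 0 12;1 -0.032 -0.005 -0.016 0 0 12.3;1 -0.032 -0.005 -0.016 0 0 12.3;1 -0.032 -0.005 -0.012 0 0 12.3;1 -0.032 -0.005 -0.009 0 0 12.3;1 -0.032 -0.005 -0.009 0 0 12.3")

```text
time_s: 9.13
eef_pos: [0.5408, -0.1485, 0.0878]
eef_rot: [-0.002, 0.892, 0.452, -0.002]
wrist_force: [-0.4, -0.0, 0.7]
opening: 0.003
grasp_force: 0.0
```

```bash
python3 -c "
from m import *
go(5,.055,X); look()"
```

```text
t 9.1333 p [ 0.5408 -0.1485  0.0878] F [-0.4 -0.   0.7] open 0.003
cap 5 shift [-0.      0.0005  0.0077] turn [-0.3   0.09  0.05]
[ 136    0   63   52 2681] [ 0.5668 -0.0318  0.0547] 0.0586 [212.  44.  40.]
[ 194   46   59   64 2917] [ 0.5718 -0.0607  0.0544] 0.0585 [228. 221. 212.]
[ 235  113   55   57 2443] [ 0.5688 -0.0918  0.0544] 0.0585 [213. 208. 200.]
[ 259  179   52   51 2048] [ 0.5593 -0.1215  0.0543] 0.0584 [174. 167. 159.]
[  56  184  102   91 3398] [ 0.4801 -0.0802  0.0569] 0.0608 [126. 124. 122.]
[267 243  50  30 784] [ 0.5479 -0.1445  0.058 ] 0.0695 [135. 127. 120.]
```

Call:
servo_tool(series="1 0 0.0015 0.002 0 0 0;1 0 0.0015 0.004 0 0 0;1 0 0.0015 0.005 0 0 0;1 0 0.0015 0.006 0 0 0;1 0 0.0015 0.007 0 0 0;1 0 0.0015 0.008 0 0 0;1 0 0.0015 0.009 0 0 0;1 0 0.0015 0.009 0 0 0")

```text
time_s: 9.85
eef_pos: [0.543, -0.1501, 0.0809]
eef_rot: [-0.001, 0.893, 0.451, -0.001]
wrist_force: [-1.9, 2.8, 10.0]
opening: 0.005
grasp_force: 5.9
```

```bash
python3 -c "
from m import *
go(6,.055,X)"
```

```text
t 9.85 p [ 0.543  -0.1501  0.0809] F [-1.9  2.8 10. ] open 0.005
cap 6 shift [-0.0318 -0.0056  0.001 ] turn [-0.14  0.08 12.21]
```

Call:
servo_tool(series="1 0 0 -0.010 0 0 0;1 -0.002 0 -0.016 0 0 2;1 -0.014 -0.001 -0.016 0 0 6;1 -0.026 -0.003 -0.016 0 0 12;1 -0.032 -0.005 -0.016 0 0 12.2;1 -0.032 -0.005 -0.016 0 0 12.2;1 -0.032 -0.005 -0.012 0 0 12.2;1 -0.032 -0.005 -0.009 0 0 12.2;1 -0.032 -0.005 -0.009 0 0 12.2")

```text
time_s: 10.6
eef_pos: [0.5191, -0.1722, 0.0879]
eef_rot: [-0.002, 0.935, 0.354, -0.002]
wrist_force: [-1.0, -0.2, 0.6]
opening: 0.001
grasp_force: 0.0
```

```bash
python3 -c "
from m import *
go(6,.055,X); look()"
```

```text
t 10.6 p [ 0.5191 -0.1722  0.0879] F [-1.  -0.2  0.6] open 0.001
cap 6 shift [0.0002 0.0004 0.0079] turn [-0.27  0.15  0.09]
[ 135    0   64   50 2582] [ 0.5696 -0.0635  0.0546] 0.0587 [221. 214. 204.]
[ 194   43   60   64 2923] [ 0.5686 -0.0926  0.0544] 0.0585 [227. 221. 212.]
[ 235  111   56   57 2460] [ 0.5591 -0.1223  0.0543] 0.0585 [226. 220. 211.]
[  37  156  105   95 3656] [ 0.4804 -0.0788  0.0569] 0.0608 [126. 124. 121.]
[ 259  177   53   51 2063] [ 0.5435 -0.1493  0.0543] 0.0584 [189. 183. 175.]
[267 241  51  32 849] [ 0.5272 -0.1696  0.0581] 0.0691 [154. 127.  40.]
```

Call:
servo_tool(series="1 0 0.0015 0.002 0 0 0;1 0 0.0015 0.004 0 0 0;1 0 0.0015 0.005 0 0 0;1 0 0.0015 0.006 0 0 0;1 0 0.0015 0.007 0 0 0;1 0 0.0015 0.008 0 0 0;1 0 0.0015 0.009 0 0 0;1 0 0.0015 0.009 0 0 0")

```text
time_s: 11.32
eef_pos: [0.5209, -0.174, 0.081]
eef_rot: [-0.001, 0.935, 0.354, -0.001]
wrist_force: [-2.6, 3.1, 11.0]
opening: 0.004
grasp_force: 5.8
```

Call:
servo_tool(series="1 0 0 -0.010 0 0 0;1 0 0 -0.03 0 0 0;1 0 0 -0.06 0 0 0;1 -0.03 0 -0.10 0 0 0;1 -0.06 0 -0.13 0 0 0;1 -0.06 0 -0.15 0 0 0;1 -0.06 0 -0.15 0 0 0;1 -0.06 0 -0.15 0 0 0;1 -0.06 0 -0.15 0 0 0")

```text
time_s: 12.07
eef_pos: [0.4756, -0.2136, 0.2294]
eef_rot: [-0.001, 0.935, 0.353, -0.002]
wrist_force: [0.3, 0.3, -0.2]
opening: -0.002
grasp_force: 0.0
```

```bash
python3 -c "
from m import *
look('pics/w6.png')
a=ctrl.camera('top'); b=np.load('top.npz')
print(ctrl.get_obs()['time_s']); d=np.abs(a['img'].astype(int)-b['img']).max(-1)
cv2.imwrite('pics/top6.png',cv2.resize(np.vstack([a['img'][140:290,120:460],b['img'][140:290,120:460]])[...,::-1],(680,600)))
"
```

```text
[233   0  33  21 534] [ 0.5642 -0.096   0.0543] 0.0583 [230. 223. 214.]
[255  23  32  36 884] [ 0.5581 -0.1229  0.0544] 0.0586 [238. 233. 225.]
[141  48  59  61 995] [ 0.4816 -0.0774  0.0583] 0.0614 [144. 142. 140.]
[268  65  32  33 793] [ 0.5423 -0.1503  0.0544] 0.0587 [239. 234. 227.]
[273 105  30  31 712] [ 0.5212 -0.1737  0.0544] 0.0585 [246. 236.  83.]
[ 481  119   60   63 1386] [ 0.6251 -0.3232  0.0604] 0.0694 [130.  91.  51.]
[ 327  268  110   70 3434] [ 0.4479 -0.3642  0.0538] 0.0552 [237. 234. 223.]
[ 455  280  105   89 2142] [ 0.5184 -0.4797  0.0599] 0.0696 [108. 106. 103.]
12.1667
```

View pics/w6.png

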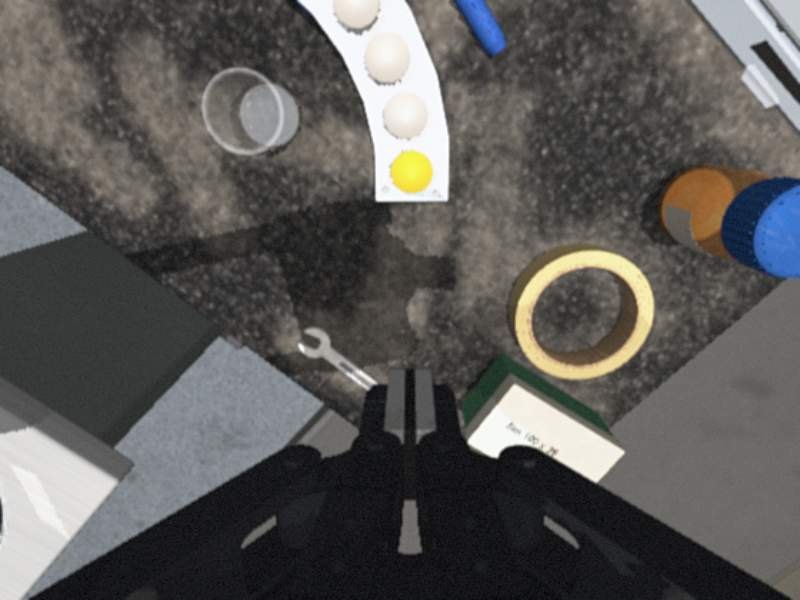

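View pics/top6.png

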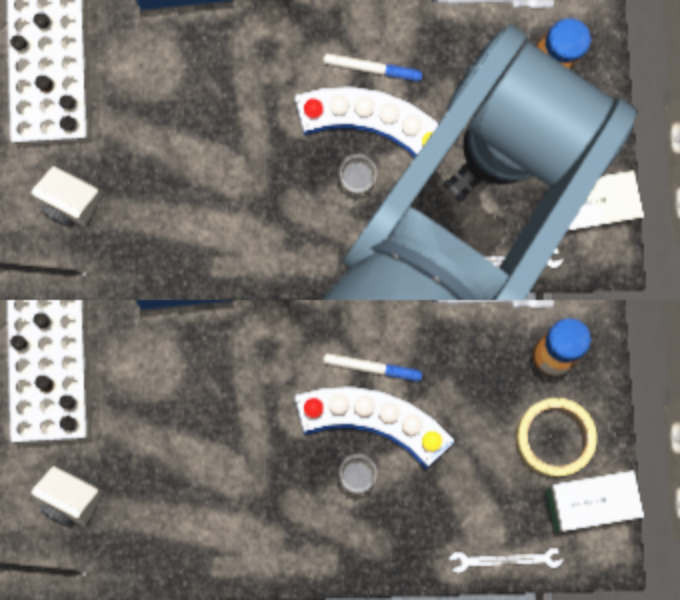

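The wrist picture shows the yellow cap at (411,172) and white caps 3–5 all seated, with tops at 58.3–58.7 mm like the others. The before/after top crops show tray, beaker, marker and timer unmoved, and the arm is clear of everything.

```bash
python3 -c "
from bench import ctrl
print(ctrl.hand_in())"
```

```text
the job is handed in; nothing more can be done
None
```

All six caps were pressed home in order from red to yellow, tray and surroundings appear undisturbed, and the job was handed in at about 12 s; no verdict came back.

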